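Lock the eye-drop box that was left ajar

ROBOT

A 6-joint arm with a two-finger parallel gripper is mounted at the origin on a cart in front of the work surface, level with it; the furniture and walls round the work are solid. World frame = base frame: x ahead of the robot, y to its left, z up, the work surface at z = 0. Lengths are in mm, angles in rad, forces in N, time in s.
With the tool pointing down it reaches from about 250 to 775 mm from the base axis. Payload 8.9 kg.
Tool frame: the origin (TCP) lies at the very end of the fingers, on their centre line; the grasp point (between the pads) lies 19 mm behind it; z points along the fingers, y is the line along which they close (so a half turn about z gives the same grasp; the last joint's range is limited). The gripper opens to 85 mm and grips with 20 to 120 N. Pads are 22 mm wide; open, the fingers measure 114 mm over their backs; the gripper's body (76 mm by 85 mm) begins 54 mm behind the grasp point. The pads swing forward as they close: fully open they stand 13 mm farther back than shut.
Start: joints at [1.054, 0.291, -0.153, 1.127, 0, 1.431], TCP at [193.654, 487.977, 231.305] pointing down, gripper open.
Joint ranges: [-2.52, 2.52], [-0.91, 1.74], [-1.3, 1.37], [-1.96, 2.02], [-1.52, 1.47], [-3.14, 3.14]. Speed limits (rad/s): [2.22, 2.22, 2.79, 3.14, 3.14, 3.14].

INTERFACE

Orientations are given as a unit quaternion [x, y, z, w].
In Python, from rig import env, viewer gives the robot as it stands.
- The arm moves only by the tool drive_tool, never from a script. Its argument "rows" is a list of rows, each a list of 3 entries, a list of its own where there are three numbers: the opening, from -1 (shut) to 1 (fully open), then the shift along the tool's x, y, z normalised to -1 to 1, where 1 is 0.5 m, then the turn, a rotation vector about the tool's x, y, z normalised to -1 to 1, where 1 is 90 degrees. In form: [[hand, [x, y, z], [wx, wy, wz]], ...]. A call has 1 to 8 rows; each row is the pose to reach, as a shift and turn from the pose commanded when the call began, along the tool's axes at that moment; what a row does not reach only later rows make up. A row lasts 1/12 s, in which the tool goes at most 41.7 mm and 7.16 degrees, less where a joint would pass 70% of its speed; a pose out of reach is approached as far as the arm can. A call with a number of a shift or a turn outside -1 to 1 is refused whole. A call with a gripper value outside its range is refused whole. The fingers move at their own pace and stop on an object; "squeeze" is the grip in N (left out, the last holds). Time passes only in rows, so rows that repeat a pose let the fingers close. It gives the time, the measured TCP pose, the force, the opening and the grip force at its end, in the units of the state.
- env.get_state(): the state, without advancing time (a new reading comes with each control period).
- viewer.grab_frame(name): name is "scene" or "top"; returns a dict with "img" (400x640x3 uint8, red, green, blue), "fx", "fy", "cx", "cy" (pixels), "k1" (the pictures are not rectified: a ray, as slopes to the right and down, at radius r is drawn at 1 + k1 r^2 times it, then the intrinsics apply), "cam_to_world" (4x4, takes a point from camera to world coordinates). Camera axes: x right, y down, z forward; pixel columns grow to the right and rows downward; lengths in mm; the calibration is good to about 2 mm. A picture is of the moment at which its call begins. There is no depth.
- env.job_done(): hands the job in; it is judged then, once.
Trained networks look in a picture, given as the dict that the camera call returned (one of the last four; its "shot" number tells which), for a name from the list of things; names that differ only in an ending like _2 or _b are one class to them, and where a whole thing is asked for, a point or a joint stands for the part that bears it (a point fixed in the world has none). Each returns a list of dicts, best first, with "score" (0 to 1); they miss things now and then, are a little off and sometimes report something else, mostly with a low value. They report only what shows in the picture. A call takes as long as a camera call.
- viewer.look_for(picture, thing): "centre" ([x, y, z] in mm, in world coordinates, good to about 4 mm: the middle of the surface that is visible of it).
The state is a dict: "time": time; "joint_positions": joint angles; "qd": joint speeds; "joint_efforts": joint torques, N m; "eef_pos": TCP position; "orientation": TCP orientation; "wrist_force": force on the tool from outside, world axes, zero at the start; "ft_torque": the same for the moment, N m; "gripper_width": finger opening in mm; "finger_force": force on a finger pad.
Only numpy, scipy, OpenCV 4.12 (cv2) and the standard library are available. Lean on these libraries where they do the work, as an engineer would, in place of code of your own. Each camera call takes 0.05 s, during which the arm holds its last target. There are 200 camera calls.

TASK

Two identical eye-drop boxes stand on the desk; one is shut and locked, the other was left with its lid ajar. Press the ajar lid fully shut, then turn its wing knob clockwise (seen from above) until it stops, with the wing pointing straight at the front edge, so that the tongue under the lid catches behind the frame edge. Leave the knob of the locked box as it is.

Things in the scene. Friction and masses are not known exactly. Their poses are not given: they have to be found in the camera images.
- knob_axis (a point): On the knob axis of the ajar box, half-way up its black wing (bar 44 long, 9 thick, 22 tall, 8 to 30 mm above the lid). Fixed in the lid, not turning with the knob: x from front edge to hinge, y along the hinge, z out of the lid. Hinge line at x +115, z -23; lid's upper face at z -19, front edge at x -38; bare lid to press on from x +25 to the hinge. 83 mm above the desk when shut.
- ajar_lid (a joint): Opening angle (rad) of the lid, flat, white, 4 mm thick, of the box to lock: a grey steel box fixed to the desk, 150 deep, 130 wide, 60 mm high, standing left or right of its locked twin. Hinged on top of the back wall. 0 = shut on the rim, grows as the front rises, starts 0.35 to 0.6. Stiff: stays where left, takes about 2 to 4 N of pushing down.
- ajar_knob (a joint): Its wing knob: turn (rad), growing clockwise from above, 0 unlocked to 1.5 end stop, locked; starts 0 to 0.25. At 1.5 the wing lies along knob_axis x, its white dot to the front, and the hidden tongue, under the dot, is behind the frame edge; at 0 the wing is 1.5 rad counter-clockwise of that. Friction 0.05 N m, stays where left. Turned out early, the tongue strikes the frame.
- locked_knob (a joint): The same reading for the knob of the identical twin box, whose lid is flat and shut, with the wing pointing at its front edge: starts at 1.45 to 1.5, to be left so.

How it is judged:
By the outcome, as a careful person would: the job done as asked, in the order asked, and still so for the second after the job is handed in, with the robot touching nothing.
It also fails if it takes over 40 s, if anything falls off the work surface, if the arm or the gripper's body presses on something with over 40 N, if the wrist force passes 120 N, or if a joint passes its speed limit or range.

## Working session

There is one attempt and no reset: what is moved stays moved. The work goes in short steps, Python scripts to look and compute and a tool call to move; the robot and the scene stay as the last step left them, time stands still between calls to the robot, and variables do not carry over. Pictures are saved under pics/ and viewed, at most 10 in all, crops included, and the job is handed in when it is done.

Besides the shell and the picture viewer there is one more tool, called after ">>>" as name(argument=value, ...) on one line, values as JSON. drive_tool: Moves the arm, as the interface text tells. Its arguments: {"type":"object","properties":{"rows":{"type":"array","items":{"type":"array"}},"squeeze":{"type":"number"}},"required":["rows"]}

```bash
ls; mkdir -p pics; python3 - <<'E'
from rig import env, viewer
import cv2, numpy as np
s=env.get_state(); print({k:np.round(v,3).tolist() for k,v in s.items()})
ims=[]
for n in ("scene","top"):
    p=viewer.grab_frame(n); ims.append(p["img"])
    print(n,[round(float(p[k]),3) for k in("fx","fy","cx","cy","k1")],np.round(p["cam_to_world"],3).tolist())
    for t in("knob_axis","ajar_lid","ajar_knob","locked_knob"):
        print(t,[(np.round(d["centre"],0).tolist(),round(d["score"],2)) for d in viewer.look_for(p,t)])
    cv2.imwrite(f"pics/{n}0.png",p["img"][:,:,::-1])
E
```

```text
pics
{'time': 0.0, 'joint_positions': [1.054, 0.291, -0.154, 1.127, -0.0, 1.431], 'qd': [-0.001, 0.0, 0.001, 0.001, 0.002, 0.001], 'joint_efforts': [0.002, -53.715, 33.137, 0.016, 0.0, -0.0], 'eef_pos': [193.449, 487.599, 230.733], 'orientation': [0.188, 0.982, -0.001, -0.0], 'wrist_force': [0.796, 0.205, -0.092], 'ft_torque': [0.038, 0.015, 0.005], 'finger_force': 0.0, 'gripper_width': 85.573}
scene [430.694, 430.694, 313.181, 196.931, -0.101] [[0.663, -0.578, 0.476, 98.57], [-0.749, -0.497, 0.439, -262.042], [-0.017, -0.647, -0.762, 800.982], [0.0, 0.0, 0.0, 1.0]]
knob_axis [([531.0, 273.0, 105.0], 0.74)]
ajar_lid [([532.0, 275.0, 106.0], 0.82)]
ajar_knob [([524.0, 274.0, 130.0], 0.64)]
locked_knob [([476.0, -60.0, 90.0], 0.67)]
top [429.318, 429.318, 320.563, 200.022, -0.112] [[-0.024, -0.996, 0.09, 470.28], [-1.0, 0.025, 0.019, 133.19], [-0.021, -0.09, -0.996, 993.378], [0.0, 0.0, 0.0, 1.0]]
knob_axis [([546.0, 288.0, 97.0], 0.76)]
ajar_lid [([549.0, 288.0, 97.0], 0.62)]
ajar_knob [([524.0, 277.0, 134.0], 0.44)]
locked_knob [([482.0, -52.0, 93.0], 0.66)]
```

View pics/scene0.png

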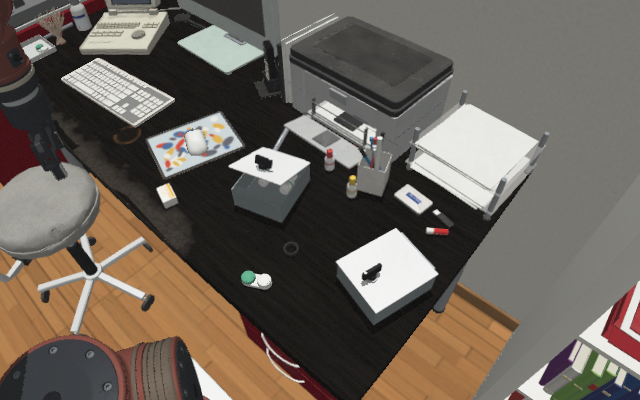

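View pics/top0.png

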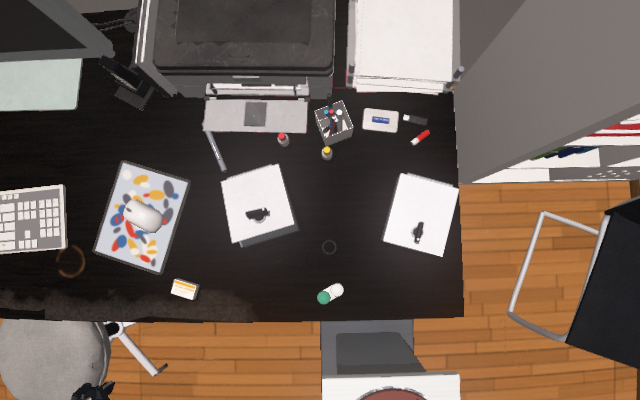

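The ajar box is the left one: lid around (258,203) in the top view and (270,165) in the scene view, with its front towards the robot. The locked twin is on the right, at (420,215) in the top view. Next I'll zoom in and extract the lid corners.

```bash
python3 - <<'E'
import cv2, numpy as np
a=cv2.imread("pics/scene0.png"); b=cv2.imread("pics/top0.png")
out=[]
for im,(x0,y0,x1,y1) in((a,(222,138,322,228)),(b,(212,155,312,255))):
    g=im.copy(); hsv=cv2.cvtColor(g,cv2.COLOR_BGR2HSV)
    m=((hsv[...,2]>190)&(hsv[...,1]<40)).astype(np.uint8)
    m2=np.zeros_like(m); m2[y0:y1,x0:x1]=m[y0:y1,x0:x1]
    c=max(cv2.findContours(m2,0,1)[0],key=cv2.contourArea); h=cv2.convexHull(c)
    print(cv2.contourArea(h),cv2.approxPolyDP(h,4,True).reshape(-1,2).tolist(),cv2.boundingRect(h))
    r=cv2.resize(im[y0:y1,x0:x1],(400,int(400*(y1-y0)/(x1-x0))),interpolation=cv2.INTER_CUBIC)
    out.append(cv2.copyMakeBorder(r,0,400-r.shape[0],0,0,cv2.BORDER_CONSTANT))
cv2.imwrite("pics/crop0.png",np.hstack(out))
E
```

```text
1605.5 [[229, 166], [261, 148], [308, 162], [280, 184]] (229, 148, 80, 37)
3926.0 [[277, 164], [293, 223], [232, 242], [221, 182]] (221, 164, 73, 79)
```

View pics/crop0.png

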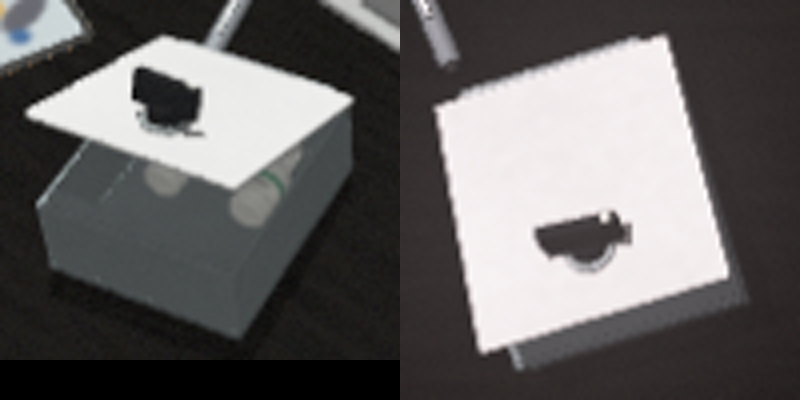

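The enlarged crop shows the lid and box corners clearly. The wing lies across the lid, with its white dot at the right end (top view, about (363,208)), so the knob is near 0. I'll fit the box pose and lid angle from these corners.

```bash
cat > h.py <<'E'
import numpy as np, cv2
from scipy.optimize import least_squares
from scipy.spatial.transform import Rotation as R
CAM={"scene":(430.694,313.181,196.931,-0.101,[[0.663,-0.578,0.476,98.57],[-0.749,-0.497,0.439,-262.042],[-0.017,-0.647,-0.762,800.982],[0,0,0,1]]),
"top":(429.318,320.563,200.022,-0.112,[[-0.024,-0.996,0.09,470.28],[-1.0,0.025,0.019,133.19],[-0.021,-0.09,-0.996,993.378],[0,0,0,1]])}
def cam(p): return (p["fx"],p["cx"],p["cy"],p["k1"],p["cam_to_world"])
def proj(c,P):
    f,cx,cy,k,T=c; T=np.array(T); Q=(np.atleast_2d(P)-T[:3,3])@np.linalg.inv(T[:3,:3]).T
    s=Q[:,:2]/Q[:,2:]; s=s*(1+k*(s**2).sum(1,keepdims=True)); return s*f+[cx,cy]
def world(q,P,a=None):
    """q=x,y,yaw of shut knob_axis (local x towards hinge); P local pts; a lid angle or None for box"""
    P=np.array(P,float)
    if a is not None:
        d=P-[115,0,-23]; c,s=np.cos(a),np.sin(a)
        P=np.c_[d[:,0]*c+d[:,2]*s,d[:,1],-d[:,0]*s+d[:,2]*c]+[115,0,-23]
    c,s=np.cos(q[2]),np.sin(q[2])
    return np.c_[q[0]+c*P[:,0]-s*P[:,1],q[1]+s*P[:,0]+c*P[:,1],83+P[:,2]]
E
python3 - <<'E'
from h import *
# lid order: FL FR BR BL (L=+y)
sc=np.array([[228.75,166.25],[280.7,185],[310.2,162.7],[262.75,147]])-.4
tp=np.array([[232,243.2],[293.75,224.2],[278.25,164],[221.25,180.75]])-.4
bx=np.array([[234.5,204.75],[282,223]])-.4
def res(v,full=False):
    q,a,w=v[:3],v[3],v[4]
    L=[[-38,w,-19],[-38,-w,-19],[115,-w,-19],[115,w,-19]]
    W=world(q,L,a); B=world(q,[[-35,65,-83],[-35,-65,-83]])
    r=[proj(CAM["scene"],W)-sc,proj(CAM["top"],W)-tp,proj(CAM["scene"],B)-bx]
    return r if full else np.concatenate(r).ravel()
for y0 in(0.2,):
    s=least_squares(res,[480,270,y0,.45,65],x_scale=[100,100,.5,.3,10],loss="soft_l1"); print(s.cost,np.round(s.x,3)); print([np.round(x,1).tolist() for x in res(s.x,True)])
E
```

```text
1.1367795230703024 [5.07663e+02 2.75400e+02 2.71000e-01 3.99000e-01 6.60510e+01]
[[[-0.4, -0.1], [-0.5, -0.1], [0.1, -0.6], [0.4, -0.6]], [[0.3, -0.2], [0.5, 0.0], [0.0, -0.2], [-0.0, 0.6]], [[0.2, 0.0], [-0.3, 0.2]]]
```

```bash
cat >> h.py <<'E'
Q=(507.7,275.4,0.271)
def plan(target,th=None):
    from rig import env
    s=env.get_state(); r=R.from_quat(s["orientation"]); p=np.array(s["eef_pos"])
    y=r.apply([0,1,0]); cur=np.arctan2(y[1],y[0])
    print("t",round(float(s["time"]),2),"pos",np.round(p,1),"th",round(float(cur),3),"j",np.round(s["joint_positions"],2),"F",np.round(s["wrist_force"],1),"w",s["gripper_width"])
    print("shift/500",np.round(r.inv().apply(np.array(target)-p)/500,4))
    if th is not None: print("wz",round(float(-(th-cur)/(np.pi/2)),4), "tilt",np.round(r.apply([0,0,1]),4))
E
python3 -c "
from h import *
plan((560.7,290.1,220),3.34)"
```

```text
t 0.5 pos [193.6 488.  231.3] th 1.193 j [ 1.05  0.29 -0.15  1.13  0.    1.43] F [ 0.   0.3 -0.2] w 84.82430592721887
shift/500 [-0.8283 -0.097   0.0225]
wz -1.3668 tilt [-1.e-04 -0.e+00 -1.e+00]
```

>>> drive_tool(rows=[[-1,[-0.828,-0.097,0.0],[0,0,-0.62]],[-1,[-0.828,-0.097,0.0],[0,0,-0.62]],[-1,[-0.828,-0.097,0.0],[0,0,-0.62]],[-1,[-0.828,-0.097,0.0],[0,0,-0.62]],[-1,[-0.828,-0.097,0.0],[0,0,-0.62]],[-1,[-0.828,-0.097,0.0],[0,0,-0.62]],[-1,[-0.828,-0.097,0.0],[0,0,-0.62]],[-1,[-0.828,-0.097,0.0],[0,0,-0.62]]], squeeze=40)

```text
time: 1.17
eef_pos: [465.7, 341.5, 231.5]
orientation: [-0.271, 0.962, 0.0, 0.0]
wrist_force: [0.3, 0.0, 0.5]
gripper_width: 0.2
finger_force: 0.0
```

```bash
python3 -c "
from h import *
plan((560.7,290.1,150),3.34)"
```

```text
t 1.17 pos [465.7 341.5 231.5] th 2.121 j [ 0.51  0.39 -0.01  1.17  0.   -0.04] F [0.3 0.  0.5] w 0.1704593451150254
shift/500 [-0.1083 -0.1869  0.163 ]
wz -0.7763 tilt [ 2.e-04  2.e-04 -1.e+00]
```

>>> drive_tool(rows=[[-1,[-0.108,-0.187,0.0],[0,0,-0.62]],[-1,[-0.108,-0.187,0.0],[0,0,-0.62]],[-1,[-0.108,-0.187,0.04],[0,0,-0.62]],[-1,[-0.108,-0.187,0.1],[0,0,-0.62]],[-1,[-0.108,-0.187,0.16],[0,0,-0.62]],[-1,[-0.108,-0.187,0.16],[0,0,-0.62]],[-1,[-0.108,-0.187,0.16],[0,0,-0.62]],[-1,[-0.108,-0.187,0.16],[0,0,-0.62]]])

```text
time: 1.83
eef_pos: [558.4, 290.2, 150.4]
orientation: [-0.69, 0.723, 0.0, -0.001]
wrist_force: [0.9, -0.6, 0.2]
gripper_width: -0.0
finger_force: 0.0
```

```bash
python3 -c "
from h import *
plan((560.7,290.1,110),3.3)"
```

```text
t 1.83 pos [558.4 290.2 150.4] th 3.095 j [ 0.36  0.54  0.02  1.05 -0.   -1.16] F [ 0.9 -0.6  0.2] w -0.009150870585403864
shift/500 [ 0.     -0.0046  0.0809]
wz -0.1307 tilt [-1.4e-03 -5.0e-04 -1.0e+00]
```

>>> drive_tool(rows=[[-1,[0,-0.005,0.04],[0,0,-0.13]],[-1,[0,-0.005,0.08],[0,0,-0.13]],[-1,[0,-0.005,0.1],[0,0,-0.13]],[-1,[0,-0.005,0.115],[0,0,-0.13]],[-1,[0,-0.005,0.13],[0,0,-0.13]],[-1,[0,-0.005,0.14],[0,0,-0.13]],[-1,[0,-0.005,0.15],[0,0,-0.13]],[-1,[0,-0.005,0.16],[0,0,-0.13]]])

```text
time: 2.5
eef_pos: [561.5, 290.6, 71.6]
orientation: [0.758, -0.652, 0.0, -0.0]
wrist_force: [-2.3, -0.2, 3.0]
gripper_width: -0.2
finger_force: 1.6
```

>>> drive_tool(rows=[[-1,[0,0,0.004],[0,0,0]],[-1,[0,0,0.008],[0,0,0]],[-1,[0,0,0.01],[0,0,0]],[-1,[0,0,0.012],[0,0,0]],[-1,[0,0,0.013],[0,0,0]],[-1,[0,0,0.014],[0,0,0]]])

```text
time: 3.0
eef_pos: [561.2, 290.5, 64.4]
orientation: [0.758, -0.652, -0.0, 0.0]
wrist_force: [-2.6, 0.2, 3.3]
gripper_width: 0.1
finger_force: 1.6
```

>>> drive_tool(rows=[[-1,[0,0,0.002],[0,0,0]],[-1,[0,0,0.004],[0,0,0]],[-1,[0,0,0.004],[0,0,0]]])

```text
time: 3.25
eef_pos: [561.3, 290.5, 64.0]
orientation: [0.758, -0.652, 0.0, -0.0]
wrist_force: [-7.5, -2.3, 18.1]
gripper_width: -0.0
finger_force: 9.2
```

>>> drive_tool(rows=[[-1,[0,0,-0.05],[0,0,0]],[-1,[0,0,-0.12],[0,0,0]],[-0.3,[0,0,-0.2],[0,0,0]],[-0.3,[0,0,-0.2],[0,0,0]],[-0.3,[0,0,-0.2],[0,0,0]]])

```text
time: 3.67
eef_pos: [563.3, 291.1, 164.9]
orientation: [0.758, -0.652, 0.001, -0.003]
wrist_force: [-1.2, 0.4, -0.2]
gripper_width: 30.1
finger_force: 0.0
```

```bash
python3 - <<'E'
from h import *
from rig import env,viewer
plan((507.7,275.4,130),3.3)
o=[]
for n,L in(("scene",[-38,0,-19]),("top",[-38,0,-19])):
    p=viewer.grab_frame(n); c=cam(p)
    cv2.imwrite(f"pics/{n}1.png",p["img"][:,:,::-1])
    u=proj(c,world(Q,[[0,0,0]]))[0].astype(int); print(n,u)
    print([(np.round(d["centre"],0).tolist(),round(d["score"],2)) for d in viewer.look_for(p,"knob_axis")])
    im=p["img"][u[1]-50:u[1]+50,u[0]-50:u[0]+50,::-1]; im=cv2.resize(im,None,fx=4,fy=4,interpolation=cv2.INTER_CUBIC); o.append(im)
    print("origin",u-50)
cv2.imwrite("pics/crop1.png",np.hstack(o))
E
```

```text
t 3.67 pos [563.3 291.1 164.9] th -2.991 j [ 0.36  0.53  0.04  1.07 -0.   -1.36] F [-1.2  0.4 -0.2] w 30.062464592101133
shift/500 [0.0144 0.1152 0.0692]
wz -4.0047 tilt [ 0.0055  0.0019 -1.    ]
scene [260 179]
[([538.0, 279.0, 66.0], 0.59)]
origin [210 129]
top [262 222]
[([536.0, 259.0, 67.0], 0.65)]
origin [212 172]
```

View pics/crop1.png

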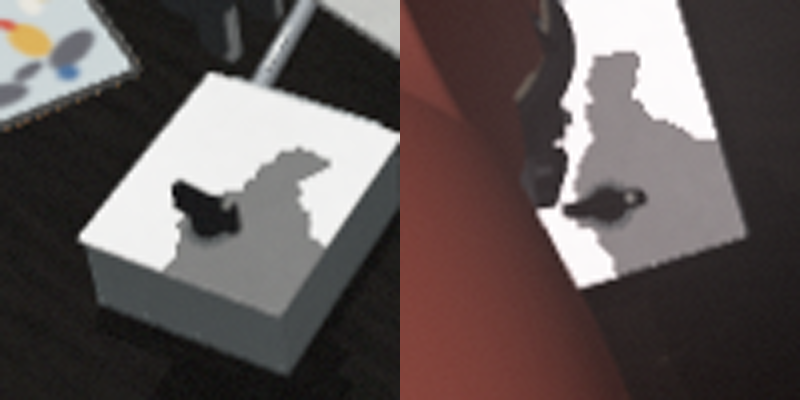

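The scene crop shows the lid lying flat on the rim. In the top crop the wing runs from about (562,208) to (648,198), with the dot on the right, and the arm partly blocks the view. I'll fit the wing's position and angle from its silhouette.

```bash
python3 - <<'E'
from h import *
from scipy.optimize import minimize
C=np.array([[-38,66,-19],[-38,-66,-19],[115,-66,-19],[115,66,-19]])
W=world(Q,C); print("pred scene",np.round(proj(CAM["scene"],W),1).tolist(),"obs 230 189,280 208,310 161.5,262.5 147")
print("pred top",np.round(proj(CAM["top"],W),1).tolist(),"obs FR 298.4 230.7")
D={}
for n,o,box in(("scene",(210,129),(40,170,62,195-0)),("top",(212,172),(39,44,63,60))):
    im=cv2.imread(f"pics/{n}1.png"); S=im[o[1]:o[1]+100,o[0]:o[0]+100]
    b=(38,40,66,63) if n=="scene" else (40,44,64,58)
    m=np.zeros((100,100),np.uint8); m[b[1]:b[3],b[0]:b[2]]=S[b[1]:b[3],b[0]:b[2]].max(2)<80
    m=cv2.resize(m,None,fx=4,fy=4,interpolation=cv2.INTER_NEAREST); D[n]=(m,o)
    ys,xs=np.nonzero(m); print(n,m.sum()/16,xs.mean()/4+o[0],ys.mean()/4+o[1])
def sil(v,n):
    x,y,k=v; f=Q[2]+np.pi+1.5-k   # dot direction
    d=np.array([np.cos(f),np.sin(f)]); e=np.array([-d[1],d[0]])
    P=[[*(np.array([x,y])+a*22*d+b*4.5*e),z] for a in(-1,1) for b in(-1,1) for z in(72,94)]
    u=(proj(CAM[n],P)-D[n][1]+.5)*4
    m=np.zeros((400,400),np.uint8); cv2.fillConvexPoly(m,cv2.convexHull(np.round(u*16).astype(np.int32)),1,shift=4); return m
def cost(v,ns):
    return sum((sil(v,n)!=D[n][0]).sum()/16 for n in ns)
for ns in(("scene","top"),("scene",),("top",)):
    best=min((minimize(cost,[Q[0],Q[1],k],args=(ns,),method="Nelder-Mead",options=dict(initial_simplex=[[Q[0],Q[1],k],[Q[0]+6,Q[1],k],[Q[0],Q[1]+6,k],[Q[0],Q[1],k+.15]])) for k in(-.05,.1,.2)),key=lambda r:r.fun)
    print(ns,best.x.round(3),best.fun)
E
```

```text
pred scene [[229.0, 187.6], [278.9, 206.5], [309.6, 162.0], [262.5, 146.3]] obs 230 189,280 208,310 161.5,262.5 147
pred top [[239.8, 248.3], [297.8, 230.8], [278.1, 164.0], [221.0, 181.6]] obs FR 298.4 230.7
scene 143.0 261.50087412587413 182.09527972027973
top 97.0 262.74613402061857 223.07603092783506
('scene', 'top') [5.06124e+02 2.73109e+02 1.60000e-01] 117.3125
('scene',) [5.04016e+02 2.71450e+02 1.77000e-01] 46.9375
('top',) [5.07868e+02 2.73750e+02 1.02000e-01] 58.9375
```

```bash
python3 -c "
from h import *
plan((506.0,273.6,112),3.21-2*np.pi)"
```

```text
t 3.87 pos [560.5 290.1 160.8] th -2.991 j [ 0.36  0.54  0.04  1.07 -0.   -1.36] F [-0.4  0.3 -0.7] w 30.238085551686606
shift/500 [0.0161 0.1125 0.0978]
wz 0.0526 tilt [-2.2e-03 -9.0e-04 -1.0e+00]
```

>>> drive_tool(rows=[[-0.3,[0.016,0.06,0.03],[0,0,0.05]],[-0.3,[0.016,0.1125,0.08],[0,0,0.05]],[-0.3,[0.016,0.1125,0.1],[0,0,0.05]],[-0.3,[0.016,0.1125,0.1],[0,0,0.05]],[-0.3,[0.016,0.1125,0.1],[0,0,0.05]]], squeeze=20)

```text
time: 4.28
eef_pos: [506.8, 274.0, 111.6]
orientation: [0.732, -0.681, -0.0, 0.001]
wrist_force: [0.7, -0.1, 0.9]
gripper_width: 29.9
finger_force: 0.0
```

```bash
python3 - <<'E'
from h import *
from rig import viewer
plan((506.0,273.6,69.5),3.21-2*np.pi)
p=viewer.grab_frame("scene")
im=p["img"][110:230,200:320,::-1]
cv2.imwrite("pics/crop2.png",cv2.resize(im,None,fx=5,fy=5,interpolation=cv2.INTER_CUBIC))
E
```

```text
t 4.28 pos [506.8 274.  111.6] th -3.069 j [ 0.37  0.48 -0.2   0.89 -0.   -1.27] F [ 0.7 -0.1  0.9] w 29.89692243428268
shift/500 [0.0006 0.0015 0.0843]
wz 0.0028 tilt [-1.1e-03 -5.0e-04 -1.0e+00]
```

View pics/crop2.png

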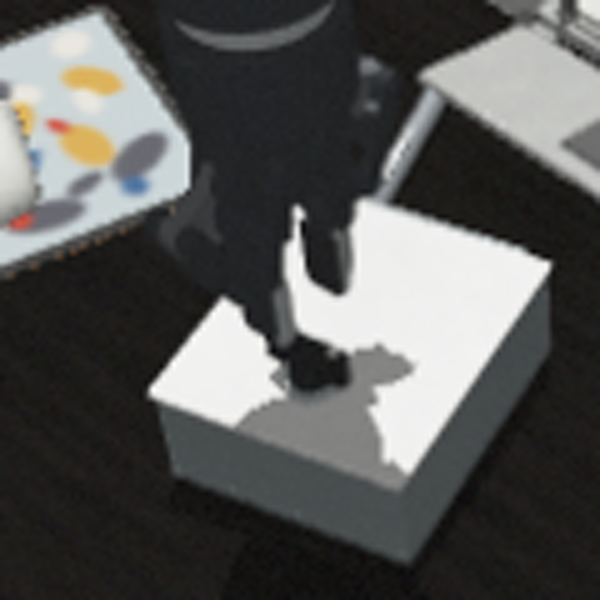

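The fingers straddle the wing, with tips at (280,335) and (340,285) and the wing at (315,365) below. Descending.

>>> drive_tool(rows=[[-0.3,[0,0.0015,0.02],[0,0,0]],[-0.3,[0,0.0015,0.035],[0,0,0]],[-0.3,[0,0.0015,0.05],[0,0,0]],[-0.3,[0,0.0015,0.06],[0,0,0]],[-0.3,[0,0.0015,0.072],[0,0,0]],[-0.3,[0,0.0015,0.084],[0,0,0]],[-0.3,[0,0.0015,0.084],[0,0,0]]])

```text
time: 4.92
eef_pos: [505.5, 273.7, 69.0]
orientation: [0.732, -0.681, -0.0, 0.001]
wrist_force: [-0.5, -0.3, -0.0]
gripper_width: 30.0
finger_force: 0.0
```

Now close gently.

>>> drive_tool(rows=[[-0.75,[0,0,0],[0,0,0]],[-0.85,[0,0,0],[0,0,0]],[-1,[0,0,0],[0,0,0]],[-1,[0,0,0],[0,0,0]],[-1,[0,0,0],[0,0,0]],[-1,[0,0,0],[0,0,0]]], squeeze=20)

```text
time: 5.42
eef_pos: [506.1, 273.9, 70.3]
orientation: [0.732, -0.681, -0.0, 0.0]
wrist_force: [0.9, 0.3, -6.4]
gripper_width: 18.2
finger_force: 19.7
```

```bash
python3 -c "
from h import *
plan((506.0,273.6,69.5),1.842)
from rig import env; print(env.get_state()['ft_torque'])"
```

```text
t 5.42 pos [506.1 273.9  70.3] th -3.069 j [ 0.37  0.52 -0.25  0.8  -0.   -1.27] F [ 0.9  0.3 -6.4] w 18.200758431380144
shift/500 [0.0006 0.0002 0.0015]
wz -3.1265 tilt [-1.e-04 -1.e-04 -1.e+00]
[-0.12857995 -0.08601763  0.06551318]
```

Width 18 means the tips are on the round hub below the wing (wing is 9 thick). I'll reopen, raise a little and close again.

>>> drive_tool(rows=[[-0.3,[0,0,0],[0,0,0]],[-0.3,[0,0,0],[0,0,0]],[-0.3,[0,0,-0.006],[0,0,0]],[-0.3,[0,0,-0.012],[0,0,0]],[-0.3,[0,0,-0.012],[0,0,0]]])

```text
time: 5.83
eef_pos: [506.7, 274.3, 77.3]
orientation: [0.732, -0.681, 0.0, -0.001]
wrist_force: [0.1, -0.1, 1.2]
gripper_width: 29.9
finger_force: 0.0
```

>>> drive_tool(rows=[[-0.75,[0,0,0],[0,0,0]],[-0.85,[0,0,0],[0,0,0]],[-1,[0,0,0],[0,0,0]],[-1,[0,0,0],[0,0,0]],[-1,[0,0,0],[0,0,0]],[-1,[0,0,0],[0,0,0]]])

```text
time: 6.33
eef_pos: [506.1, 274.1, 76.4]
orientation: [0.732, -0.681, -0.0, -0.0]
wrist_force: [-0.9, 0.4, 4.3]
gripper_width: 8.2
finger_force: 25.6
```

```bash
python3 - <<'E'
from h import *
from rig import env,viewer
plan((506.0,273.6,75),1.842-2*np.pi); print(env.get_state()['ft_torque'])
p=viewer.grab_frame("scene")
im=p["img"][140:220,220:300,::-1]
cv2.imwrite("pics/crop3.png",cv2.resize(im,None,fx=7,fy=7,interpolation=cv2.INTER_CUBIC))
E
```

```text
t 6.33 pos [506.1 274.1  76.4] th -3.069 j [ 0.37  0.51 -0.25  0.81  0.   -1.27] F [-0.9  0.4  4.3] w 8.167657536883391
shift/500 [0.0009 0.0003 0.0029]
wz 0.8736 tilt [ 1.e-04  2.e-04 -1.e+00]
[0.02898639 0.20274738 0.06173937]
```

View pics/crop3.png

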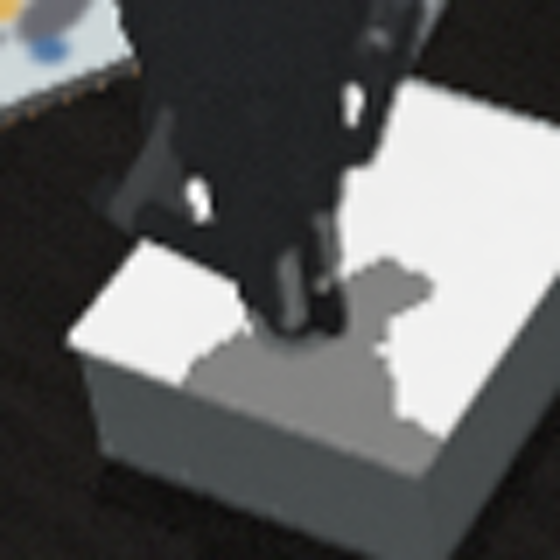

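The fingers now hold the wing itself (8.2 mm). Turning clockwise.

>>> drive_tool(rows=[[-1,[0,0,0],[0,0,0.06]],[-1,[0,0,0],[0,0,0.12]],[-1,[0,0,0],[0,0,0.19]],[-1,[0,0,0],[0,0,0.26]],[-1,[0,0,0],[0,0,0.33]],[-1,[0,0,0],[0,0,0.4]],[-1,[0,0,0],[0,0,0.46]],[-1,[0,0,0],[0,0,0.5]]])

```text
time: 7.05
eef_pos: [505.5, 274.2, 76.4]
orientation: [-0.414, 0.91, 0.0, -0.0]
wrist_force: [-3.0, 1.2, 5.4]
gripper_width: 8.5
finger_force: 26.0
```

```bash
python3 -c "
from h import *
plan((506.1,273.9,76),1.842)
from rig import env; print(env.get_state()['ft_torque'])"
```

```text
t 7.05 pos [505.5 274.2  76.4] th 2.424 j [ 0.37  0.51 -0.25  0.81  0.   -0.48] F [-3.   1.2  5.4] w 8.47553641991087
shift/500 [-0.0002 -0.0013  0.0008]
wz 0.3704 tilt [-1.e-03  5.e-04 -1.e+00]
[0.30354502 0.78027324 0.05495677]
```

>>> drive_tool(rows=[[-1,[0,0,0],[0,0,0.06]],[-1,[0,0,0],[0,0,0.12]],[-1,[0,0,0],[0,0,0.18]],[-1,[0,0,0],[0,0,0.23]],[-1,[0,0,0],[0,0,0.27]],[-1,[0,0,0],[0,0,0.3]],[-1,[0,0,0],[0,0,0.33]],[-1,[0,0,0],[0,0,0.33]]])

```text
time: 7.72
eef_pos: [505.3, 274.6, 76.4]
orientation: [-0.168, 0.986, 0.001, -0.001]
wrist_force: [-4.3, 2.3, 5.4]
gripper_width: 8.4
finger_force: 26.0
```

```bash
python3 -c "
from h import *
plan((506.1,273.9,76),1.842)
from rig import env; print(env.get_state()['ft_torque'])"
```

```text
t 7.72 pos [505.3 274.6  76.4] th 1.908 j [ 0.37  0.51 -0.25  0.81  0.    0.03] F [-4.3  2.3  5.4] w 8.411079320467337
shift/500 [-0.001  -0.0018  0.0008]
wz 0.0419 tilt [-0.0013  0.0011 -1.    ]
[ 0.60389731  0.95713953 -0.0081671 ]
```

>>> drive_tool(rows=[[-1,[0,0,0],[0,0,0.015]],[-1,[0,0,0],[0,0,0.03]],[-1,[0,0,0],[0,0,0.045]],[-1,[0,0,0],[0,0,0.06]],[-1,[0,0,0],[0,0,0.06]]])

```text
time: 8.13
eef_pos: [505.3, 274.6, 76.4]
orientation: [-0.122, 0.993, 0.001, -0.001]
wrist_force: [-4.0, 3.3, 6.3]
gripper_width: 8.4
finger_force: 30.3
```

```bash
python3 -c "
from h import *
plan((506.1,273.9,76),1.842)
from rig import env; print(env.get_state()['ft_torque'])"
```

```text
t 8.13 pos [505.3 274.6  76.4] th 1.816 j [ 0.37  0.51 -0.25  0.81  0.    0.12] F [-4.   3.3  6.3] w 8.352724669724402
shift/500 [-0.0012 -0.0018  0.0008]
wz -0.0167 tilt [-0.0013  0.0011 -1.    ]
[0.64210738 0.89350254 0.42710625]
```

Torque has risen to 0.43 N m at the expected angle, so the knob is at its end stop. Release, lift and check.

>>> drive_tool(rows=[[-0.3,[0,0,0],[0,0,0]],[-0.3,[0,0,0],[0,0,0]],[-0.3,[0,0,0],[0,0,0]],[-0.3,[0,0,-0.05],[0,0,0]],[-0.3,[0,0,-0.12],[0,0,0]],[-0.3,[0,0,-0.2],[0,0,0]],[-0.3,[0,0,-0.28],[0,0,0]],[-0.3,[0,0,-0.3],[0,0,0]]])

```text
time: 8.8
eef_pos: [508.6, 274.8, 232.5]
orientation: [-0.122, 0.992, 0.001, 0.004]
wrist_force: [0.4, -0.4, 0.5]
gripper_width: 30.0
finger_force: 0.0
```

>>> drive_tool(rows=[[-0.3,[0.08,-0.08,0],[0,0,0]],[-0.3,[0.16,-0.16,0],[0,0,0]],[-0.3,[0.24,-0.24,0],[0,0,0]],[-0.3,[0.3,-0.3,0],[0,0,0]],[-0.3,[0.3,-0.3,0],[0,0,0]],[-0.3,[0.3,-0.3,0],[0,0,0]]])

```text
time: 9.3
eef_pos: [393.4, 88.2, 225.9]
orientation: [-0.121, 0.993, -0.001, -0.001]
wrist_force: [1.1, 0.8, 0.4]
gripper_width: 29.9
finger_force: 0.0
```

```bash
python3 - <<'E'
from h import *
from rig import env,viewer
o=[]
for n in("scene","top"):
    p=viewer.grab_frame(n); c=cam(p)
    cv2.imwrite(f"pics/{n}4.png",p["img"][:,:,::-1])
    u=proj(c,world(Q,[[20,0,0]]))[0].astype(int); print(n,u-50)
    im=p["img"][u[1]-50:u[1]+50,u[0]-50:u[0]+50,::-1]; o.append(cv2.resize(im,None,fx=4,fy=4,interpolation=cv2.INTER_CUBIC))
cv2.imwrite("pics/crop4.png",np.hstack(o))
E
```

```text
scene [215 123]
top [209 163]
```

View pics/crop4.png

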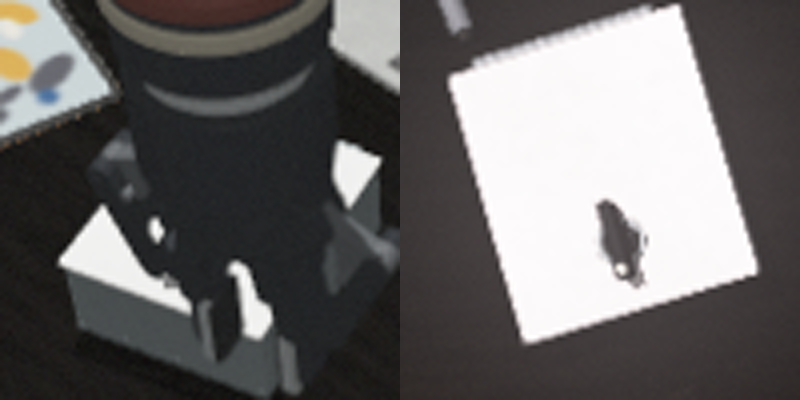

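The top crop shows the lid flat and the wing running front to back, from (603,200) to (638,287), with the dot at the front end (622,268). I'll quantify the wing angle against the lid edges and compare it with the locked twin.

```bash
python3 - <<'E'
from h import *
from scipy.optimize import minimize
im=cv2.imread("pics/top4.png"); c=CAM["top"]
T=np.array([(234-.4+0,0)])
def lidfit(roi):
    x0,y0,x1,y1=roi; m=np.zeros(im.shape[:2],np.uint8); m[y0:y1,x0:x1]=im[y0:y1,x0:x1].min(2)>190
    cn=max(cv2.findContours(m,0,1)[0],key=cv2.contourArea); h=cv2.approxPolyDP(cv2.convexHull(cn),4,True).reshape(-1,2)
    return h
def quad_fit(h,q0):
    C=[[-38,66,-19],[-38,-66,-19],[115,-66,-19],[115,66,-19]]
    def res(q):
        P=proj(c,world(q,C)); return np.concatenate([P[i]-h[np.argmin(((h-P[i])**2).sum(1))] for i in range(4)])
    s=least_squares(res,q0,x_scale=[100,100,.5]); return s.x,s.cost
def wing(q):
    u=proj(c,world(q,[[0,0,0]]))[0]; x0,y0=(u-18).astype(int)
    S=im[y0:y0+36,x0:x0+36]; g=cv2.resize(S,None,fx=8,fy=8,interpolation=cv2.INTER_CUBIC).max(2); M=(g<125).astype(np.uint8)
    def sil(v):
        f=q[2]+np.pi+1.5-v[2]; d=np.array([np.cos(f),np.sin(f)]); e=np.array([-d[1],d[0]])
        P=[[*(np.array(v[:2])+a*22*d+b*4.5*e),z] for a in(-1,1) for b in(-1,1) for z in(72,94)]
        P2=[[v[0]+9*np.cos(t),v[1]+9*np.sin(t),z] for t in np.linspace(0,6.28,16) for z in(64,72)]
        m=np.zeros_like(M)
        for X in(P,P2):
            w=(proj(c,X)-[x0,y0]+.5)*8
            cv2.fillConvexPoly(m,cv2.convexHull(np.round(w*16).astype(np.int32)),1,shift=4)
        return m
    f=lambda v:(sil(v)!=M).sum()/64
    r=min((minimize(f,[q[0],q[1],k],method="Nelder-Mead",options=dict(initial_simplex=[[q[0],q[1],k],[q[0]+4,q[1],k],[q[0],q[1]+4,k],[q[0],q[1],k+.15]])) for k in(1.2,1.4,1.5)),key=lambda r:r.fun)
    return r.x.round(3),r.fun,M.sum()/64
for roi,q0 in(((212,150,305,255),Q),((375,165,465,262),(475,-70,-0.2))):
    h=lidfit(roi); q,cost=quad_fit(h,q0); print(h.tolist(),np.round(q,3),round(cost,2),wing(q))
E
```

```text
[[277, 164], [297, 231], [240, 247], [222, 182]] [5.08097e+02 2.75862e+02 2.69000e-01] 2.31 (array([506.636, 274.123,   1.473]), np.float64(45.15625), np.float64(123.1875))
[[401, 174], [458, 189], [442, 256], [383, 239]] [ 4.80733e+02 -5.56730e+01 -2.96000e-01] 2.35 (array([479.913, -55.482,   1.478]), np.float64(54.296875), np.float64(130.140625))
```

```bash
python3 -c "
from rig import env; print(env.job_done())"
```

```text
the job is handed in; nothing more can be done
None
```

I pressed the ajar lid shut and turned its knob clockwise to the end stop (measured about 1.47 rad, dot to the front edge). I left the locked box alone and handed the job in at about 9.4 s.

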